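# Kit the heatsinks

## Robot

A 6-joint arm with a two-finger parallel gripper is mounted at the origin on the work surface. World frame = base frame: x ahead of the robot, y to its left, z up, the work surface at z = 0. Lengths are in m, angles in rad, forces in N, time in s.
With the tool pointing down it reaches from about 0.3 to 0.775 m from the base axis. Payload 14.6 kg.
Tool frame: the origin (TCP) lies at the very end of the fingers, on their centre line; the grasp point (between the pads) lies 19 mm behind it; z points along the fingers, y is the line along which they close (so a half turn about z gives the same grasp; the last joint's range is limited). The gripper opens to 94 mm and grips with 3 to 60 N. Pads are 16 mm wide; open, the fingers measure 119 mm over their backs; the gripper's body (75 mm by 177 mm) begins 78 mm behind the grasp point.
Start: joints at [1.235, 0.3, 1.521, -0, 1.321, -0.067], TCP at [0.146, 0.53, 0.205] pointing down, gripper open.
Joint ranges: [-3.03, 3.03], [-0.79, 2.21], [0.23, 2.52], [-1.04, 4.18], [0, 3.07], [-2.55, 2.55]. Speed limits (rad/s): [2.22, 2.22, 2.57, 3.14, 3.14, 3.14].

## Interface

Orientations are given as [roll, pitch, yaw] about the fixed x, y, z axes, in that order (R = Rz(yaw) Ry(pitch) Rx(roll)).
In Python, from station import ctrl, cams gives the robot as it stands. The module is installed in compiled form; this text tells all that it offers.
- The arm moves only by the tool arm_command, never from a script. Its argument "plan" is a list that holds one entry, the list of rows, each a list of 7 numbers: the shift along the tool's x, y, z in fractions of the full range, 1 being 500 mm, then the turn, a rotation vector about the tool's x, y, z in shares of pi/2 rad (1.0 is pi/2 rad), then the closure, from -1 (fully open) to 1 (shut). A call has 1 to 12 rows; each row is the pose to reach, as a shift and turn from the pose commanded when the call began, along the tool's axes at that moment; what a row does not reach only later rows make up. A row lasts 1/10 s, in which the tool goes at most 50 mm and 8.59 degrees, less where a joint would pass 70% of its speed; a pose out of reach is approached as far as the arm can. A shift or turn number past 1, either way, is cut back to 1. A call with a gripper value outside its range is refused whole. The fingers move at their own pace and stop on an object; "squeeze" is the grip in N (left out, the last holds). Time passes only in rows, so rows that repeat a pose let the fingers close. It gives the time, the measured TCP pose, the force, the opening and the grip force at its end, in the units of the state.
- ctrl.get_obs(): the state, without advancing time (a new reading comes with each control period).
- cams.camera(name): name is "scene" or "side" or "wrist"; returns (picture, depth): 384x512x3 uint8, blue, green, red; 384x512 float32, m along the optical axis (not along the pixel's ray), 0 where there is no reading.
- cams.camera_info(name): a dict with "fx", "fy", "cx", "cy" (pixels), "world_to_cam" (4x4, takes a point from world to camera coordinates). Camera axes: x right, y down, z forward; pixel columns grow to the right and rows downward; lengths in m; the calibration is good to about 2 mm. A picture is of the moment at which its call begins: read the wrist's pose just before it. camera_info takes no time and is no camera call; for the wrist camera it gives the pose at the moment of the call.
- ctrl.hand_in(): hands the job in; it is judged then, once.
The state is a dict: "time_s": time; "qpos": joint angles; "joint_vel": joint speeds; "tau": joint torques, N m; "ee_pos": TCP position; "eef_rot": TCP orientation; "force": force on the tool from outside, world axes, zero at the start; "moment": the same for the moment, N m; "grip_width": finger opening in m; "grip_force": force on a finger pad.
Only numpy, scipy, OpenCV 4.12 (cv2) and the standard library are available. Lean on these libraries where they do the work, as an engineer would, in place of code of your own. Each camera call takes 0.05 s, during which the arm holds its last target. There are 200 camera calls.

## Task

Kit the four finned heatsinks for the next build: set each one gently, fins up, into the black-walled nest made for its shape and length, lying flat on the nest's floor, without dropping it. The plain case and the can capacitor do not belong to the kit: leave them where they stand.

Things in the scene. Friction and masses are not known exactly. Their poses are not given: they have to be found in the camera images.
- sink_short: loose finned heatsink of bare aluminium, 50 mm long (x), 40 mm wide (y), 36 mm high; six thin upright fins run along its length, the outermost two are its long sides, so grip across the 40 mm width. Origin: centre of the underside; x along the length, z up (fins up). About 87 g. Stands on the bench (z = 0) at the start.
- sink_medium: loose finned heatsink of bare aluminium, 80 mm long (x), 40 mm wide (y), 36 mm high; six thin upright fins run along its length, the outermost two are its long sides, so grip across the 40 mm width. Origin: centre of the underside; x along the length, z up (fins up). About 140 g. Stands on the bench (z = 0) at the start.
- sink_long: loose finned heatsink of bare aluminium, 110 mm long (x), 40 mm wide (y), 36 mm high; six thin upright fins run along its length, the outermost two are its long sides, so grip across the 40 mm width. Origin: centre of the underside; x along the length, z up (fins up). About 192 g. Stands on the bench (z = 0) at the start.
- sink_round: loose round heatsink of bare aluminium, 50 mm in diameter, 36 mm high, with 16 radial fins like a star seen from above. Origin: centre of the underside, z up. About 90 g; may be gripped across the diameter at any yaw. Stands on the bench (z = 0) at the start.
- nest_short: shallow open black plastic nest with a grey floor, fixed to the bench, 66 x 56 mm inside (72 x 62 mm outside), long side along x; inner floor 3 mm above the bench, rim 11 mm above the bench, walls 3 mm thick. It is made for the short heatsink, with 8 mm room all round. Origin: centre of the underside, on the bench; z up.
- nest_medium: shallow open black plastic nest with a grey floor, fixed to the bench, 96 x 56 mm inside (102 x 62 mm outside), long side along x; inner floor 3 mm above the bench, rim 11 mm above the bench, walls 3 mm thick. It is made for the medium heatsink, with 8 mm room all round. Origin: centre of the underside, on the bench; z up.
- nest_long: shallow open black plastic nest with a grey floor, fixed to the bench, 126 x 56 mm inside (132 x 62 mm outside), long side along x; inner floor 3 mm above the bench, rim 11 mm above the bench, walls 3 mm thick. It is made for the long heatsink, with 8 mm room all round. Origin: centre of the underside, on the bench; z up.
- nest_round: shallow open black plastic nest with a grey floor, fixed to the bench, round, 66 mm inside diameter (72 mm outside); inner floor 3 mm above the bench, rim 11 mm above the bench, walls 3 mm thick. It is made for the round heatsink, with 8 mm room all round. Origin: centre of the underside, on the bench; z up.
- case: bystander: plain closed aluminium case without fins, 84 x 44 x 34 mm (x, y, z), four screws on top, loose on the bench. Origin: centre of the underside. To be left where it is.
- capacitor: bystander: smooth black can capacitor with a bare aluminium top, 40 mm in diameter, 50 mm high, standing loose. Origin: centre of the underside. To be left where it is.
Things that resemble listed ones, but are neither listed nor needed, are in the scene too. Leave any blue or yellow look-alike of the sink_long alone.

How it is judged:
By the outcome, as a careful person would: the job done as asked, in the order asked, and still so for the second after the job is handed in, with the robot touching nothing.
It also fails if it takes over 128 s, if anything falls off the work surface, if the arm or the gripper's body presses on something with over 40 N, if the wrist force passes 120 N, or if a joint passes its speed limit or range.

## Working session

There is one attempt and no reset: what is moved stays moved. The work goes in short steps, Python scripts to look and compute and a tool call to move; the robot and the scene stay as the last step left them, time stands still between calls to the robot, and variables do not carry over. Pictures are saved under pics/ and viewed, at most 14 in all, crops included, and the job is handed in when it is done.

Besides the shell and the picture viewer there is one more tool, called after ">>>" as name([rows], argument=value, ...), one row to a line, values as JSON. arm_command: Moves the arm, as the interface text tells. Its arguments: {"type":"object","properties":{"plan":{"type":"array"},"squeeze":{"type":"number"}},"required":["plan"]}

```bash
mkdir -p pics; cat > h.py <<'E'
import numpy as np, cv2
from station import ctrl, cams
def shot(n,f):
    i=cams.camera_info(n); p,d=cams.camera(n); cv2.imwrite('pics/%s.png'%f,p); np.savez('pics/%s.npz'%f,p=p,d=d,T=i['world_to_cam'],K=[i['fx'],i['fy'],i['cx'],i['cy']]); return p,d
def world(f):
    z=np.load('pics/%s.npz'%f); fx,fy,cx,cy=z['K']; d=z['d']; v,u=np.mgrid[:d.shape[0],:d.shape[1]]
    P=np.stack([(u-cx)/fx*d,(v-cy)/fy*d,d,np.ones_like(d)],-1)@np.linalg.inv(z['T']).T
    P=P[...,:3]; P[d==0]=np.nan; return z['p'],P
E
python3 - <<'E'
from h import *
for n in('scene','side','wrist'):
    shot(n,n+'0'); p,P=world(n+'0'); print(n,np.linalg.inv(cams.camera_info(n)['world_to_cam']).round(3).tolist())
print(ctrl.get_obs())
E
```

```text
scene [[0.354, 0.58, -0.734, 1.114], [0.935, -0.205, 0.289, -0.272], [0.017, -0.789, -0.614, 0.6], [0.0, 0.0, 0.0, 1.0]]
side [[0.928, -0.25, 0.274, 0.217], [-0.371, -0.61, 0.7, -0.638], [-0.008, -0.752, -0.659, 0.647], [0.0, 0.0, 0.0, 1.0]]
wrist [[0.264, 0.928, 0.263, 0.069], [0.965, -0.254, -0.072, 0.551], [0.0, 0.273, -0.962, 0.384], [0.0, 0.0, 0.0, 1.0]]
{'time_s': 0.15, 'qpos': array([ 1.23539077e+00,  3.00321995e-01,  1.52144229e+00,  2.70346396e-05,
        1.32069410e+00, -6.66382921e-02]), 'joint_vel': array([-0.00159085, -0.00199972, -0.00244971,  0.0023679 , -0.00029169,
       -0.00059079]), 'tau': array([ 7.15808746e-04, -5.31957042e+01, -3.52826822e+01,  7.08491681e-02,
        2.35889998e-02, -3.57098781e-05]), 'ee_pos': array([0.14599893, 0.53006037, 0.20502683]), 'eef_rot': array([-3.14073059e+00, -8.37779135e-05,  2.87281865e+00]), 'force': array([ 0.38770611,  0.55833292, -0.10205748]), 'moment': array([ 0.02382324,  0.033465  , -0.00179049]), 'grip_force': 0.0, 'grip_width': 0.09414262794040125}
```

View pics/scene0.png

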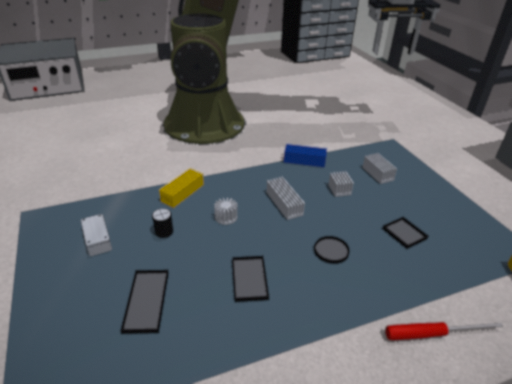

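View pics/side0.png

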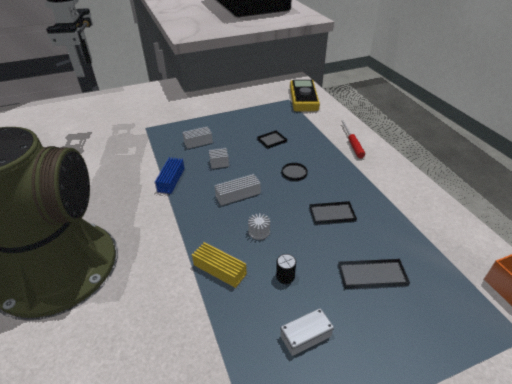

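The scene view shows the sinks: long at (285,197), short at (341,183), medium at (379,167) and round at (226,211). The nests are long (147,300), medium (250,277), round (332,249) and short (405,232). The bystanders are the case (95,234), the capacitor (163,222), and the blue (305,155) and yellow (182,188) look-alikes. The side view agrees: long (238,189), short (219,158), medium (198,138), round (259,226), and the plain case with screws at (307,331).

Next I'll measure all of them from both views and confirm in one crop.

```bash
python3 - <<'E'
from h import *
seeds={'scene0':dict(long=(285,195),short=(341,180),med=(379,165),round=(226,208),case=(95,230),cap=(162,216),blue=(305,154),yel=(182,186)),
'side0':dict(long=(238,187),short=(219,155),med=(198,135),round=(259,222),case=(307,328),cap=(286,265),blue=(170,175),yel=(219,264))}
nests={'scene0':dict(long=(147,300),med=(250,277),round=(332,249),short=(405,232)),'side0':dict(long=(373,273),med=(332,212),round=(294,172),short=(272,139))}
for f in seeds:
    p,P=world(f); z=P[...,2]
    ok=np.isfinite(z)&(P[...,0]>.2)&(P[...,0]<.9)&(abs(P[...,1])<.7)
    print(f,'bench z',np.nanmedian(z[ok]))
    m=(ok&(z>.012)&(z<.07)).astype(np.uint8)
    n,L=cv2.connectedComponents(m)
    for k,(u,v) in seeds[f].items():
        l=L[v,u]; q=P[(L==l)&(z>.012)] if l else None
        if q is None: print(k,'none'); continue
        top=np.percentile(q[:,2],97); t=q[q[:,2]>top-.012]
        r=cv2.minAreaRect((t[:,:2]*1000).astype(np.float32)); print(k,len(q),'top',top.round(4),np.round(r[0],1),np.round(r[1],1),round(r[2],1))
    g=p.max(-1)
    for k,(u,v) in nests[f].items():
        # black wall component around seed
        blk=(g<45).astype(np.uint8); n,LL,st,_=cv2.connectedComponentsWithStats(blk)
        best=[i for i in range(1,n) if st[i,0]<u<st[i,0]+st[i,2] and st[i,1]<v<st[i,1]+st[i,3] and st[i,4]>40 and st[i,2]<100]
        for i in best:
            q=P[(LL==i)&ok]; r=cv2.minAreaRect((q[:,:2]*1000).astype(np.float32)); print('nest',k,len(q),np.nanmedian(q[:,2]).round(4),np.nanpercentile(q[:,2],95).round(4),np.round(r[0],1),np.round(r[1],1),round(r[2],1),'floor',P[v,u].round(4))
a=cv2.resize(cv2.imread('pics/side0.png')[120:300,140:330],None,fx=3,fy=3,interpolation=3); cv2.imwrite('pics/crop0.png',a)
E
```

```text
scene0 bench z -0.00064638331175082
long 784 top 0.0359 [443.9  71.4] [115.1  42. ] 2.6
short 365 top 0.036 [440.  221.2] [42.7 54.1] 81.5
med 523 top 0.0362 [413.6 350.1] [83.  43.4] 0.5
round 377 top 0.0361 [446.6 -71.3] [49.3 49.2] 37.3
case 781 top 0.0341 [ 427.8 -344. ] [87.4 44. ] 4.6
cap 439 top 0.0505 [ 448.9 -209.5] [38.1 40.3] 66.1
blue 642 top 0.0359 [296.2 197. ] [109.8  47.3] 60.2
yel 802 top 0.0356 [ 327.2 -141.3] [ 42.8 112.3] 35.3
nest long 377 0.0089 0.0112 [ 618.9 -274.9] [ 61.5 132.5] 71.5 floor [ 0.6178 -0.2737  0.0032]
nest round 74 0.0076 0.0103 [604.  111.9] [64.8 28.1] 47.5 floor [0.6165 0.1014 0.0022]
nest short 260 0.0077 0.0112 [628.  271.3] [72.6 63.9] 8.5 floor [0.6252 0.275  0.003 ]
side0 bench z 0.0013438143029556038
long 757 top 0.0379 [440.5  69.4] [110.   45.8] 3.5
short 276 top 0.0379 [437.  219.3] [45. 50.] 79.9
med 385 top 0.0379 [409.8 348.4] [81.6 46.1] 0.9
round 370 top 0.0379 [441.5 -72.6] [48.8 49.3] 48.2
case 1374 top 0.0365 [ 423.2 -346.1] [84.5 44.5] 4.4
cap 466 top 0.0529 [ 444.2 -212.5] [38.2 39.1] 23.1
blue 591 top 0.0378 [292.6 195.2] [115.7  41.4] 57.9
yel 1186 top 0.0381 [ 323.3 -142.9] [ 42.4 112.4] 35.4
nest long 125 0.0098 0.013 [ 657.  -269.5] [45.4 93.5] 35.9 floor [ 0.6175 -0.2749  0.0043]
nest med 259 0.009 0.0126 [629.1 -86.1] [ 64.3 102. ] 73.8 floor [ 0.6331 -0.0814  0.0028]
nest short 134 0.0089 0.0127 [622.4 269.9] [72.8 65. ] 8.3 floor [0.6271 0.2734 0.0041]
```

View pics/crop0.png

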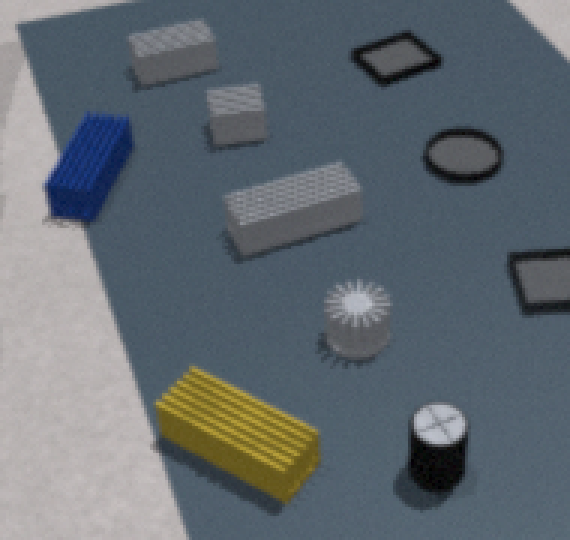

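The crop confirms it. The bare-aluminium finned parts are long (290,205), short (237,112), medium (173,52) and round (357,315). The painted blue (90,165) and yellow (238,430) parts are look-alikes and the capacitor is at (438,445), so all three stay put. Next I'll refine the nest poses.

```bash
python3 - <<'E'
from h import *
N=dict(long=(.618,-.274,18.5),med=(.63,-.084,16),round=(.615,.102,0),short=(.6255,.272,-8.5))
H={'long':(66,31),'med':(51,31),'short':(36,31)}
from scipy.optimize import minimize
for f in('scene0','side0'):
    z=np.load('pics/%s.npz'%f); p=z['p']; T=z['T']; fx,fy,cx,cy=z['K']; Ti=np.linalg.inv(T)
    v,u=np.mgrid[:384,:512]; ray=np.stack([(u-cx)/fx,(v-cy)/fy,np.ones(u.shape)],-1)@Ti[:3,:3].T
    hz=.0105+(0 if f=='scene0' else .0015)
    s=(hz-Ti[2,3])/ray[...,2]; Q=Ti[:3,3]+ray*s[...,None]   # rim plane
    for k,(x,y,a) in N.items():
        near=np.hypot(Q[...,0]-x,Q[...,1]-y)<.085
        m=near&(p.max(-1)<50); nl,L,st,_=cv2.connectedComponentsWithStats(m.astype(np.uint8)); 
        m=np.isin(L,[i for i in range(1,nl) if st[i,4]>8])
        # fill: hull of the dark ring
        q=(Q[m][:,:2]*1000).astype(np.float32)
        r=cv2.minAreaRect(q); c,rad=cv2.minEnclosingCircle(q)
        print(f,k,len(q),np.round(r[0],1),np.round(r[1],1),round(r[2],1),'circ',np.round(c,1),round(rad,1))
E
```

```text
scene0 long 461 [ 621.2 -275.2] [ 61.7 136.1] 71.3 circ [ 621.7 -275.2] 72.7
scene0 med 276 [636. -87.] [ 60.9 107. ] 74.2 circ [635.8 -87.5] 59.8
scene0 round 213 [622.6  94.7] [67.8 76.6] 44.4 circ [622.6  94.6] 38.4
scene0 short 302 [630.4 267.3] [74.6 69.3] 9.6 circ [628.5 266.1] 48.2
side0 long 410 [ 611.6 -279. ] [ 67.4 133.7] 71.3 circ [ 612.2 -277.9] 73.4
side0 med 293 [626.7 -90. ] [ 69.7 103.3] 74.3 circ [626.8 -90. ] 59.9
side0 round 140 [612.2  91.1] [76.2 69.5] 67.6 circ [612.2  91.2] 40.9
side0 short 152 [620.9 263.5] [78.  71.9] 10.0 circ [621.8 260.8] 49.3
```

```bash
cat >> h.py <<'E'
from scipy.spatial.transform import Rotation as Ro
def go(*targets):
    o=ctrl.get_obs(); R=Ro.from_euler('xyz',o['eef_rot'])
    for x,y,z,w in targets:
        s=R.inv().apply(np.array([x,y,z])-o['ee_pos'])*1000
        r=(R.inv()*Ro.from_euler('xyz',[np.pi,0,np.radians(w)])).as_rotvec()
        if np.linalg.norm(r)>2: r=(R.inv()*Ro.from_euler('xyz',[np.pi,0,np.radians(w+180)])).as_rotvec()
        print((x,y,z,w),'shift',s.round(1).tolist(),'turn',r.round(4).tolist(),'rows>',round(max(np.linalg.norm(s)/50,np.linalg.norm(r)/.15),1))
E
python3 -c "
from h import *
go((.54,.17,.30,180))"
```

```text
(0.54, 0.17, 0.3, 180) shift [-475.5, -242.6, -94.8] turn [-0.0008, -0.0002, -0.2688] rows> 10.8
```

The manual's scale: shifts go in shares of 500 mm and turns go in shares of pi/2 rad. Converting my numbers, -475.5 mm / 500 = -0.951, -242.6 mm / 500 = -0.4852, -0.269 rad / 1.5708 = -0.1713.

>>> arm_command([
  [[-0.951,-0.4852,-0.1896,0,0,-0.1713,-1],[-0.951,-0.4852,-0.1896,0,0,-0.1713,-1],[-0.951,-0.4852,-0.1896,0,0,-0.1713,-1],[-0.951,-0.4852,-0.1896,0,0,-0.1713,-1],[-0.951,-0.4852,-0.1896,0,0,-0.1713,-1],[-0.951,-0.4852,-0.1896,0,0,-0.1713,-1],[-0.951,-0.4852,-0.1896,0,0,-0.1713,-1],[-0.951,-0.4852,-0.1896,0,0,-0.1713,-1],[-0.951,-0.4852,-0.1896,0,0,-0.1713,-1],[-0.951,-0.4852,-0.1896,0,0,-0.1713,-1],[-0.951,-0.4852,-0.1896,0,0,-0.1713,-1],[-0.951,-0.4852,-0.1896,0,0,-0.1713,-1]],
])

```text
time_s: 1.35
ee_pos: [0.5428, 0.1666, 0.3001]
eef_rot: [-3.141, 0.0, 3.137]
force: [-0.5, -0.4, -0.4]
grip_width: 0.0939
grip_force: 0.0
```

>>> arm_command([
  [[0,0,0,0,0,0,-1],[0,0,0,0,0,0,-1],[0,0,0,0,0,0,-1]],
])

```text
time_s: 1.65
ee_pos: [0.5394, 0.171, 0.3002]
eef_rot: [3.142, -0.0, -3.14]
force: [-0.2, -0.6, 0.4]
grip_width: 0.0934
grip_force: 0.0
```

```bash
python3 - <<'E'
from h import *
o=ctrl.get_obs(); print(o['time_s'],o['ee_pos'],o['eef_rot'],o['joint_vel'].round(4)); shot('wrist','w1'); go((.54,.17,.3,180),(.54,-.16,.3,180))
E
```

```text
1.65 [0.53935302 0.17098677 0.30024627] [ 3.14155536e+00 -1.47476214e-04 -3.13995829e+00] [ 0.0009 -0.0013 -0.0033 -0.0009 -0.0013 -0.0009]
(0.54, 0.17, 0.3, 180) shift [-0.6, -1.0, 0.3] turn [0.0, 0.0, 0.0017] rows> 0.0
(0.54, -0.16, 0.3, 180) shift [-0.0, -331.0, 0.3] turn [0.0, 0.0, 0.0017] rows> 6.6
```

View pics/w1.png

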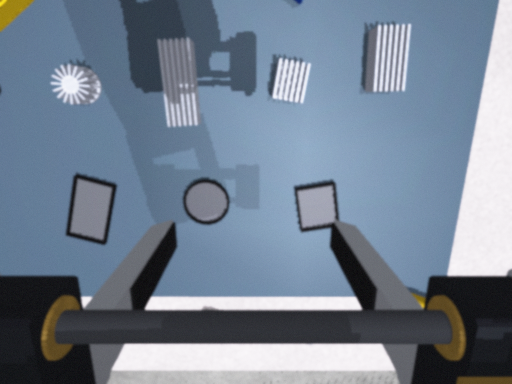

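The wrist view shows the round sink at (75,85), long (178,82), short (291,80) and medium (387,58). The medium nest is at (91,209), the round nest at (206,201) and the short nest at (317,206). Next I'll measure from this view and then from a second wrist place.

```bash
cat > m.py <<'E'
from h import *
def meas(f,sinks,nests):
    p,P=world(f); z=P[...,2]; Z=np.load('pics/%s.npz'%f); Ti=np.linalg.inv(Z['T']); fx,fy,cx,cy=Z['K']
    v,u=np.mgrid[:384,:512]; ray=np.stack([(u-cx)/fx,(v-cy)/fy,np.ones(u.shape)],-1)@Ti[:3,:3].T
    def rect(q):
        r=cv2.minAreaRect((q[:,:2]*1000).astype(np.float32)); a=r[2] if r[1][0]>r[1][1] else r[2]-90
        return np.round(r[0],1),np.round(sorted(r[1]),1),round((a+90)%180-90,1)
    print(f)
    n,L=cv2.connectedComponents((np.isfinite(z)&(z>.012)&(z<.06)).astype(np.uint8))
    for k,(a,b) in sinks.items():
        w=L[b-5:b+6,a-5:a+6]; l=np.bincount(w[w>0]).argmax(); q=P[L==l]; top=np.percentile(q[:,2],95)
        print(k,len(q),'top',top.round(4),*rect(q[q[:,2]>top-.008]))
    for k,(a,b) in nests.items():
        # grey floor blob, via ray on the floor plane z=3mm
        hsv=cv2.cvtColor(p,cv2.COLOR_BGR2HSV); m=((hsv[...,1]<60)&(hsv[...,2]>60)&(np.hypot(u-a,v-b)<60)).astype(np.uint8)
        n2,L2=cv2.connectedComponents(m); mm=L2==L2[b,a]; fl=np.nanmedian(z[mm])
        for nm,hz,msk in(('floor',fl,mm),('rim',fl+.008,(p.max(-1)<70)&cv2.dilate(mm.astype(np.uint8),np.ones((13,13))).astype(bool)|mm)):
            Q=Ti[:3,3]+ray*((hz-Ti[2,3])/ray[...,2])[...,None]; q=Q[msk]; c=cv2.minEnclosingCircle((q[:,:2]*1000).astype(np.float32))
            print(' nest',k,nm,len(q),round(float(fl),4),*rect(q),'mean',(q[:,:2].mean(0)*1000).round(1),'circ',np.round(c[0],1),round(c[1],1))
E
python3 -c "
from m import *
meas('w1',dict(round=(75,85),long=(178,82),short=(291,80),med=(387,58)),dict(med=(91,209),round=(206,201),short=(317,206)))"
```

```text
w1
round 1194 top 0.0368 [441.4 -70.7] [48.8 49.9] 76.2
long 2825 top 0.037 [440.   71.9] [ 40.4 109.7] 3.0
short 153 top 0.037 [436.6 225.3] [ 2.9 49.9] -9.6
med 2428 top 0.0372 [408.3 350.6] [41.2 80.2] 2.1
 nest med floor 1986 0.0029 [630.  -86.1] [55.8 94.7] -15.6 mean [628.9 -85.9] circ [630.2 -86.6] 53.4
 nest med rim 2580 0.0029 [627.1 -81.9] [ 63.7 104.5] -15.5 mean [625.8 -81.6] circ [627.6 -81.7] 59.2
 nest round floor 1328 0.0032 [615.9  97.6] [64.4 66.1] 47.2 mean [615.4  97.7] circ [615.1  98.4] 34.0
 nest round rim 1585 0.0032 [612.8  98.9] [67.9 72. ] -3.2 mean [612.3  98.4] circ [612.7  97.8] 36.3
 nest short floor 2063 0.0039 [649.7 289.5] [ 80.7 143.8] 32.6 mean [635.4 287.2] circ [649.2 289.9] 73.0
 nest short rim 2571 0.0039 [649.5 289.4] [ 79.3 158.5] 32.6 mean [637.2 287.8] circ [649.7 289.2] 80.0
```

In the tool's units: -331 mm / 500 = -0.662.

>>> arm_command([
  [[0,-0.662,0,0,0,0,-1],[0,-0.662,0,0,0,0,-1],[0,-0.662,0,0,0,0,-1],[0,-0.662,0,0,0,0,-1],[0,-0.662,0,0,0,0,-1],[0,-0.662,0,0,0,0,-1],[0,-0.662,0,0,0,0,-1],[0,-0.662,0,0,0,0,-1],[0,-0.662,0,0,0,0,-1],[0,-0.662,0,0,0,0,-1],[0,-0.662,0,0,0,0,-1],[0,-0.662,0,0,0,0,-1]],
])

```text
time_s: 2.9
ee_pos: [0.5403, -0.16, 0.3004]
eef_rot: [-3.142, 0.0, -3.14]
force: [0.1, -0.1, -0.2]
grip_width: 0.0945
grip_force: 0.0
```

```bash
python3 - <<'E'
from h import *
o=ctrl.get_obs(); print(o['time_s'],o['ee_pos'],o['eef_rot'],o['joint_vel'].round(4)); shot('wrist','w2')
E
```

```text
2.9 [ 0.54027198 -0.15995478  0.30041139] [-3.14152969e+00  2.32906900e-04 -3.13996070e+00] [-0.006   0.0008 -0.002  -0.0006  0.0008 -0.0006]
```

View pics/w2.png

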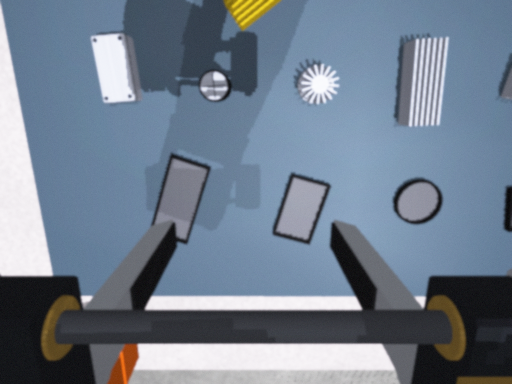

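This view shows the long nest at (182,197), the medium nest at (302,208) and the round nest at (417,201). The round sink is at (319,84), the long sink at (424,82), the case at (115,68) and the capacitor at (215,85).

```bash
python3 -c "
from m import *
meas('w2',dict(round=(319,84),long=(424,82)),dict(long=(190,185),med=(302,208),round=(417,201)))
go((.443,-.071,.1,180),(.443,-.071,.012,180))
# short sink: all >12 mm points near it in w1; short nest floor restricted
p,P=world('w1');k=(np.hypot(P[...,0]-.437,P[...,1]-.221)<.045)&(P[...,2]>.012)
q=(P[k][:,:2]*1000).astype(np.float32);t=q[P[k][:,2]>.029]
print('short',cv2.minAreaRect(t))
b=(np.hypot(P[...,0]-.625,P[...,1]-.27)<.06)&(P[...,2]>.0085)&(P[...,2]<.014)&(p.max(-1)<70);q=(P[b][:,:2]*1000).astype(np.float32);print('nest short rim',len(q),cv2.minAreaRect(q))
"
```

```text
w2
round 926 top 0.0374 [441.1 -71.7] [48.5 48.9] 7.7
long 3333 top 0.0372 [439.5  71.5] [ 41.7 110.1] 3.2
 nest long floor 2821 0.0032 [ 618.  -277.6] [ 63.1 135.2] -19.8 mean [ 612.4 -275.3] circ [ 617.  -275.7] 69.8
 nest long rim 3315 0.0032 [ 619.  -277.5] [ 62.6 148.2] -19.0 mean [ 611.8 -274.4] circ [ 616.9 -276.9] 76.9
 nest med floor 2119 0.0034 [628.8 -83.9] [62.4 98. ] -14.9 mean [627.5 -84.5] circ [629.  -84.5] 54.3
 nest med rim 2443 0.0034 [626.3 -85.8] [ 62.5 101.8] -15.6 mean [625.  -85.8] circ [625.8 -85.8] 57.9
 nest round floor 1298 0.0036 [615.5  99.4] [64.  64.8] 7.2 mean [615.2  99. ] circ [614.8  97.8] 34.7
 nest round rim 1639 0.0036 [612.5  94.6] [68.  74.7] 48.5 mean [612.1  94.7] circ [612.8  94.1] 37.6
(0.443, -0.071, 0.1, 180) shift [97.2, 89.3, 200.4] turn [-0.0001, 0.0002, 0.0014] rows> 4.8
(0.443, -0.071, 0.012, 180) shift [97.2, 89.3, 288.4] turn [-0.0001, 0.0002, 0.0014] rows> 6.3
short ((435.9698791503906, 221.6531219482422), (39.996036529541016, 49.8845329284668), 80.67572021484375)
nest short rim 119 ((622.1708374023438, 271.570556640625), (71.88500213623047, 59.173545837402344), 9.792012214660645)
```

Consensus positions in mm:

| Item | Sink | Nest |
|---|---|---|
| Round | (442,-71) | (615.5,97.5) |
| Long | (440.5,71.5), 3° | (617,-276), -18.6° |
| Short | (437,221.5), -9.3° | (623.5,271), 9.2° |
| Medium | (409.5,350), 1.5° | (629.5,-86), -15.6° |

The sink tops measure about 36–37 mm and the nest floors about 3 mm, which matches the text. I'll start with the round sink.

In the tool's units: 288 mm / 500 = 0.576, 280 mm / 500 = 0.56.

>>> arm_command([
  [[0.196,0.178,0.36,0,0,0,-1],[0.196,0.178,0.36,0,0,0,-1],[0.196,0.178,0.36,0,0,0,-1],[0.196,0.178,0.36,0,0,0,-1],[0.196,0.178,0.36,0,0,0,-1],[0.196,0.178,0.42,0,0,0,-1],[0.196,0.178,0.46,0,0,0,-1],[0.196,0.178,0.5,0,0,0,-1],[0.196,0.178,0.53,0,0,0,-1],[0.196,0.178,0.56,0,0,0,-1],[0.196,0.178,0.576,0,0,0,-1],[0.196,0.178,0.576,0,0,0,-1]],
])

```text
time_s: 4.15
ee_pos: [0.4417, -0.0717, 0.0116]
eef_rot: [3.141, -0.001, -3.141]
force: [-0.0, -0.6, -0.3]
grip_width: 0.0943
grip_force: 0.0
```

>>> arm_command([
  [[0,0,0,0,0,0,0.2],[0,0,0,0,0,0,0.5],[0,0,0,0,0,0,1],[0,0,0,0,0,0,1],[0,0,0,0,0,0,1],[0,0,0,0,0,0,1],[0,0,0,0,0,0,1],[0,0,0,0,0,0,1],[0,0,0,0,0,0,1],[0,0,0,0,0,0,1]],
], squeeze=12)

```text
time_s: 5.15
ee_pos: [0.4422, -0.072, 0.0123]
eef_rot: [-3.142, 0.0, -3.141]
force: [-0.1, -0.4, 3.0]
grip_width: 0.0498
grip_force: 12.0
```

```bash
python3 -c "
from h import *
go((.4425,-.071,.012,180),(.4425,-.071,.09,180),(.6155,.0975,.09,180),(.6155,.0975,.02,180))"
```

```text
(0.4425, -0.071, 0.012, 180) shift [-0.3, 1.0, 0.3] turn [-0.0001, 0.0002, 0.0002] rows> 0.0
(0.4425, -0.071, 0.09, 180) shift [-0.3, 1.0, -77.7] turn [-0.0001, 0.0002, 0.0002] rows> 1.6
(0.6155, 0.0975, 0.09, 180) shift [-173.4, 169.4, -77.6] turn [-0.0001, 0.0002, 0.0002] rows> 5.1
(0.6155, 0.0975, 0.02, 180) shift [-173.4, 169.4, -7.6] turn [-0.0001, 0.0002, 0.0002] rows> 4.9
```

In the tool's units: -173.5 mm / 500 = -0.347, -170 mm / 500 = -0.34.

>>> arm_command([
  [[0,0,-0.02,0,0,0,1],[0,0,-0.06,0,0,0,1],[0,0,-0.11,0,0,0,1],[0,0,-0.156,0,0,0,1],[-0.04,0.04,-0.156,0,0,0,1],[-0.09,0.09,-0.156,0,0,0,1],[-0.15,0.15,-0.156,0,0,0,1],[-0.21,0.21,-0.156,0,0,0,1],[-0.27,0.264,-0.156,0,0,0,1],[-0.314,0.308,-0.156,0,0,0,1],[-0.34,0.332,-0.156,0,0,0,1],[-0.347,0.339,-0.156,0,0,0,1]],
])

```text
time_s: 6.35
ee_pos: [0.6161, 0.0988, 0.0903]
eef_rot: [3.142, -0.0, -3.14]
force: [-0.4, -0.4, -1.8]
grip_width: 0.0496
grip_force: 12.0
```

In the tool's units: 68 mm / 500 = 0.136, 64 mm / 500 = 0.128.

>>> arm_command([
  [[0,0,0,0,0,0,1],[0,0,0.03,0,0,0,1],[0,0,0.07,0,0,0,1],[0,0,0.1,0,0,0,1],[0,0,0.116,0,0,0,1],[0,0,0.128,0,0,0,1],[0,0,0.136,0,0,0,1],[0,0,0.136,0,0,0,1],[0,0,0.136,0,0,0,1]],
])

```text
time_s: 7.25
ee_pos: [0.6158, 0.0976, 0.0227]
eef_rot: [3.142, 0.001, -3.141]
force: [-0.0, 0.8, -1.1]
grip_width: 0.0499
grip_force: 12.0
```

```bash
python3 -c "
from h import *
o=ctrl.get_obs();print(o['time_s'],o['ee_pos'],o['force'],o['grip_width'],o['grip_force']);shot('side','s1');shot('scene','c1')
a=cv2.imread('pics/side_x.png') if 0 else cv2.imread('pics/s1.png')[110:230,220:380]
b=cv2.imread('pics/c1.png')[190:310,260:420]
cv2.imwrite('pics/v1.png',cv2.resize(np.hstack([a,b]),None,fx=2.4,fy=2.4,interpolation=3))"
```

```text
7.25 [0.61580069 0.09759596 0.02268309] [-0.00339012  0.7642475  -1.07146847] 0.04992645938425597 11.999997943639755
```

View pics/v1.png

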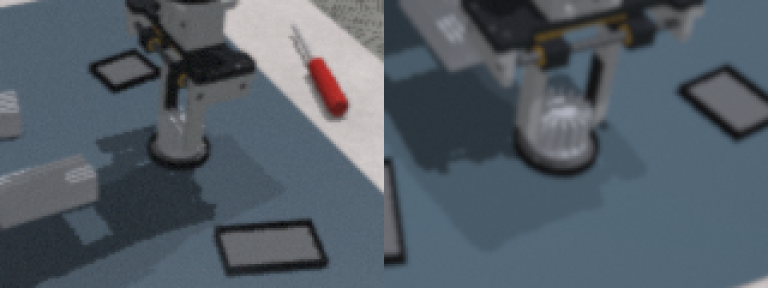

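The sink hangs centred over the round nest, at left panel (180,148) and right panel (555,143). Now I'll lower it onto the floor.

In the tool's units: 7.6 mm / 500 = 0.0152, 7.2 mm / 500 = 0.0144.

>>> arm_command([
  [[0,0,0.004,0,0,0,1],[0,0,0.008,0,0,0,1],[0,0,0.011,0,0,0,1],[0,0,0.013,0,0,0,1],[0,0,0.0144,0,0,0,1],[0,0,0.0152,0,0,0,1],[0,0,0.0152,0,0,0,1],[0,0,0.0152,0,0,0,1]],
])

```text
time_s: 8.15
ee_pos: [0.6155, 0.0976, 0.0153]
eef_rot: [-3.142, -0.0, -3.141]
force: [-5.2, -0.9, 7.5]
grip_width: 0.0495
grip_force: 12.0
```

Contact is felt, so I'll release and rise.

In the tool's units: -85 mm / 500 = -0.17, -75 mm / 500 = -0.15.

>>> arm_command([
  [[0,0,0,0,0,0,0],[0,0,0,0,0,0,-0.5],[0,0,0,0,0,0,-1],[0,0,0,0,0,0,-1],[0,0,0,0,0,0,-1],[0,0,0,0,0,0,-1],[0,0,-0.03,0,0,0,-1],[0,0,-0.08,0,0,0,-1],[0,0,-0.15,0,0,0,-1],[0,0,-0.17,0,0,0,-1],[0,0,-0.17,0,0,0,-1]],
])

```text
time_s: 9.25
ee_pos: [0.6164, 0.0977, 0.1021]
eef_rot: [3.141, 0.004, -3.141]
force: [0.1, 0.1, 0.2]
grip_width: 0.0935
grip_force: 0.0
```

```bash
python3 -c "
from h import *
o=ctrl.get_obs();print(o['ee_pos'],o['force'],o['grip_width']);go((.4405,.0715,.1,183),(.4405,.0715,.012,183))"
```

```text
[0.61643467 0.09767249 0.10206508] [0.06808693 0.08388669 0.20377363] 0.09354954958288225
(0.4405, 0.0715, 0.1, 183) shift [175.9, -26.1, 1.4] turn [0.0003, 0.0037, -0.0521] rows> 3.6
(0.4405, 0.0715, 0.012, 183) shift [176.3, -26.2, 89.4] turn [0.0003, 0.0037, -0.0521] rows> 4.0
```

In the tool's units: 176 mm / 500 = 0.352, 88 mm / 500 = 0.176, -0.052 rad / 1.5708 = -0.0331.

>>> arm_command([
  [[0.352,-0.052,0,0,0,-0.0331,-1],[0.352,-0.052,0,0,0,-0.0331,-1],[0.352,-0.052,0,0,0,-0.0331,-1],[0.352,-0.052,0,0,0,-0.0331,-1],[0.352,-0.052,0,0,0,-0.0331,-1],[0.352,-0.052,0.04,0,0,-0.0331,-1],[0.352,-0.052,0.08,0,0,-0.0331,-1],[0.352,-0.052,0.114,0,0,-0.0331,-1],[0.352,-0.052,0.14,0,0,-0.0331,-1],[0.352,-0.052,0.162,0,0,-0.0331,-1],[0.352,-0.052,0.176,0,0,-0.0331,-1],[0.352,-0.052,0.176,0,0,-0.0331,-1]],
])

```text
time_s: 10.45
ee_pos: [0.4393, 0.0715, 0.0108]
eef_rot: [-3.142, -0.002, -3.089]
force: [-0.7, 0.2, -0.1]
grip_width: 0.0941
grip_force: 0.0
```

>>> arm_command([
  [[0,0,0,0,0,0,0.2],[0,0,0,0,0,0,0.5],[0,0,0,0,0,0,1],[0,0,0,0,0,0,1],[0,0,0,0,0,0,1],[0,0,0,0,0,0,1],[0,0,0,0,0,0,1],[0,0,0,0,0,0,1],[0,0,0,0,0,0,1],[0,0,0,0,0,0,1]],
], squeeze=20)

```text
time_s: 11.45
ee_pos: [0.4396, 0.0716, 0.0117]
eef_rot: [-3.142, 0.0, -3.089]
force: [-0.6, -0.3, 2.1]
grip_width: 0.0393
grip_force: 20.0
```

```bash
python3 -c "
from h import *
o=ctrl.get_obs();print(o['ee_pos'],o['eef_rot']);go((.4405,.0715,.012,183),(.617,-.276,.09,161.4),(.617,-.276,.02,161.4))"
```

```text
[0.43960116 0.07155139 0.01167858] [-3.14158457e+00  2.20501142e-05 -3.08935930e+00]
(0.4405, 0.0715, 0.012, 183) shift [-0.9, -0.1, -0.3] turn [-0.0, 0.0, -0.0001] rows> 0.0
(0.617, -0.276, 0.09, 161.4) shift [-159.0, -356.3, -78.3] turn [-0.0, 0.0, 0.3769] rows> 8.0
(0.617, -0.276, 0.02, 161.4) shift [-159.0, -356.3, -8.3] turn [-0.0, 0.0, 0.3769] rows> 7.8
```

In the tool's units: -264 mm / 500 = -0.528, -229 mm / 500 = -0.458, 0.02 rad / 1.5708 = 0.0127.

>>> arm_command([
  [[0,0,-0.02,0,0,0,1],[0,0,-0.06,0,0,0,1],[0,0,-0.11,0,0,0,1],[0,0,-0.156,0,0,0,1],[-0.016,-0.036,-0.156,0,0,0.0127,1],[-0.044,-0.1,-0.156,0,0,0.0382,1],[-0.076,-0.17,-0.156,0,0,0.0637,1],[-0.108,-0.24,-0.156,0,0,0.0891,1],[-0.14,-0.314,-0.156,0,0,0.1146,1],[-0.172,-0.386,-0.156,0,0,0.1401,1],[-0.204,-0.458,-0.156,0,0,0.1655,1],[-0.236,-0.528,-0.156,0,0,0.191,1]],
])

```text
time_s: 12.65
ee_pos: [0.5716, -0.1875, 0.0902]
eef_rot: [3.142, -0.0, 2.892]
force: [-0.2, 0.5, -1.2]
grip_width: 0.0398
grip_force: 20.0
```

```bash
python3 -c "
from h import *
o=ctrl.get_obs();print(o['ee_pos'],o['eef_rot'],o['force']);go((.617,-.276,.09,161.4),(.617,-.276,.02,161.4))"
```

```text
[ 0.57156696 -0.1875271   0.09019755] [ 3.14155093e+00 -8.97517241e-05  2.89194585e+00] [-0.22577739  0.46118491 -1.15782445]
(0.617, -0.276, 0.09, 161.4) shift [-65.9, -74.5, 0.2] turn [0.0, -0.0001, 0.075] rows> 2.0
(0.617, -0.276, 0.02, 161.4) shift [-65.9, -74.5, 70.2] turn [0.0, -0.0001, 0.075] rows> 2.4
```

In the tool's units: -75 mm / 500 = -0.15, -71 mm / 500 = -0.142, 0.075 rad / 1.5708 = 0.0477.

>>> arm_command([
  [[-0.03,-0.036,0,0,0,0.0127,1],[-0.07,-0.08,0,0,0,0.0255,1],[-0.106,-0.12,0,0,0,0.0382,1],[-0.126,-0.142,0,0,0,0.0477,1],[-0.132,-0.15,0,0,0,0.0477,1],[-0.132,-0.15,0.03,0,0,0.0477,1],[-0.132,-0.15,0.07,0,0,0.0477,1],[-0.132,-0.15,0.1,0,0,0.0477,1],[-0.132,-0.15,0.12,0,0,0.0477,1],[-0.132,-0.15,0.132,0,0,0.0477,1],[-0.132,-0.15,0.136,0,0,0.0477,1],[-0.132,-0.15,0.136,0,0,0.0477,1]],
])

```text
time_s: 13.85
ee_pos: [0.6169, -0.2748, 0.0219]
eef_rot: [-3.142, 0.0, 2.819]
force: [0.2, 0.0, -1.8]
grip_width: 0.0398
grip_force: 20.0
```

```bash
python3 -c "
from h import *
o=ctrl.get_obs();print(o['time_s'],o['ee_pos'],o['force']);go((.617,-.276,.015,161.4));shot('side','s2');shot('scene','c2')
a=cv2.imread('pics/s2.png')[200:320,300:460]
b=cv2.imread('pics/c2.png')[230:350,80:240]
cv2.imwrite('pics/v2.png',cv2.resize(np.hstack([a,b]),None,fx=2.4,fy=2.4,interpolation=3))"
```

```text
13.85 [ 0.61691414 -0.27481035  0.02186096] [ 0.24637396  0.03147163 -1.78709735]
(0.617, -0.276, 0.015, 161.4) shift [-0.5, -1.1, 6.9] turn [-0.0001, 0.0003, 0.002] rows> 0.1
```

View pics/v2.png

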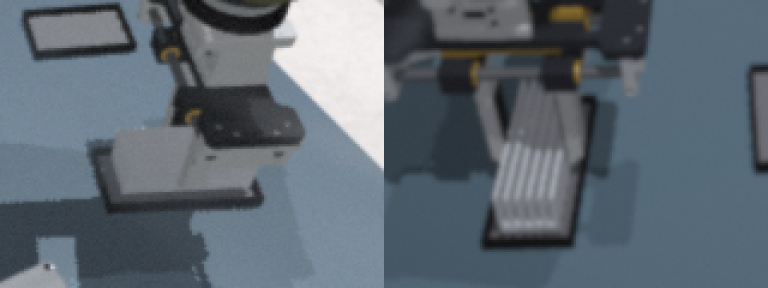

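The long sink sits inside the long nest, at left panel (170,165) and right panel (530,190), slightly toward -y. I'll shift it 1.5 mm and lower.

In the tool's units: 7 mm / 500 = 0.014, 1.5 mm / 500 = 0.003.

>>> arm_command([
  [[0,0.003,0,0,0,0,1],[0,0.003,0.004,0,0,0,1],[0,0.003,0.008,0,0,0,1],[0,0.003,0.011,0,0,0,1],[0,0.003,0.013,0,0,0,1],[0,0.003,0.014,0,0,0,1],[0,0.003,0.014,0,0,0,1],[0,0.003,0.014,0,0,0,1]],
])

```text
time_s: 14.75
ee_pos: [0.6173, -0.2735, 0.0147]
eef_rot: [-3.142, 0.0, 2.819]
force: [-1.6, 0.2, -0.6]
grip_width: 0.0399
grip_force: 20.0
```

In the tool's units: 0.4 mm / 500 = 0.0008.

>>> arm_command([
  [[0,0,0.0008,0,0,0,1],[0,0,0.0008,0,0,0,1],[0,0,0.0008,0,0,0,1]],
])

```text
time_s: 15.05
ee_pos: [0.6173, -0.2735, 0.0147]
eef_rot: [-3.142, 0.0, 2.819]
force: [-4.1, 0.8, 5.9]
grip_width: 0.04
grip_force: 20.0
```

Contact, so I'll release it and go to the medium sink.

In the tool's units: -85 mm / 500 = -0.17, -75 mm / 500 = -0.15.

>>> arm_command([
  [[0,0,0,0,0,0,0],[0,0,0,0,0,0,-0.5],[0,0,0,0,0,0,-1],[0,0,0,0,0,0,-1],[0,0,0,0,0,0,-1],[0,0,0,0,0,0,-1],[0,0,-0.03,0,0,0,-1],[0,0,-0.08,0,0,0,-1],[0,0,-0.15,0,0,0,-1],[0,0,-0.17,0,0,0,-1],[0,0,-0.17,0,0,0,-1]],
])

```text
time_s: 16.15
ee_pos: [0.618, -0.2738, 0.1018]
eef_rot: [-3.141, 0.004, 2.819]
force: [0.0, -0.4, -0.2]
grip_width: 0.0942
grip_force: 0.0
```

```bash
python3 -c "
from h import *
o=ctrl.get_obs();print(o['ee_pos'],o['force'],o['grip_width']);go((.4095,.350,.1,181.5),(.437,.2215,.1,170.7))"
```

```text
[ 0.61804947 -0.27377941  0.10180957] [ 0.00750742 -0.40012584 -0.1770556 ] 0.09416425004838311
(0.4095, 0.35, 0.1, 181.5) shift [395.6, 525.4, -0.0] turn [-0.0013, 0.0037, -0.3489] rows> 13.2
(0.437, 0.2215, 0.1, 170.7) shift [328.8, 412.3, 0.3] turn [-0.0009, 0.0037, -0.1604] rows> 10.5
```

In the tool's units: 412 mm / 500 = 0.824, 329 mm / 500 = 0.658, -0.16 rad / 1.5708 = -0.1019.

>>> arm_command([
  [[0.658,0.824,0,0,0,-0.1019,-1],[0.658,0.824,0,0,0,-0.1019,-1],[0.658,0.824,0,0,0,-0.1019,-1],[0.658,0.824,0,0,0,-0.1019,-1],[0.658,0.824,0,0,0,-0.1019,-1],[0.658,0.824,0,0,0,-0.1019,-1],[0.658,0.824,0,0,0,-0.1019,-1],[0.658,0.824,0,0,0,-0.1019,-1],[0.658,0.824,0,0,0,-0.1019,-1],[0.658,0.824,0,0,0,-0.1019,-1],[0.658,0.824,0,0,0,-0.1019,-1],[0.658,0.824,0,0,0,-0.1019,-1]],
])

```text
time_s: 17.35
ee_pos: [0.4342, 0.224, 0.0983]
eef_rot: [-3.141, -0.002, 2.983]
force: [0.4, -0.9, -0.4]
grip_width: 0.0943
grip_force: 0.0
```

>>> arm_command([
  [[0,0,0,0,0,0,-1],[0,0,0,0,0,0,-1],[0,0,0,0,0,0,-1]],
])

```text
time_s: 17.65
ee_pos: [0.4362, 0.2207, 0.099]
eef_rot: [-3.141, -0.0, 2.977]
force: [-0.2, -0.5, -0.4]
grip_width: 0.0941
grip_force: 0.0
```

```bash
python3 -c "
from h import *
o=ctrl.get_obs();print(o['ee_pos'],o['eef_rot']);go((.437,.2215,.012,170.7))"
```

```text
[0.43624001 0.22069041 0.0989866 ] [-3.14129051e+00 -3.91461631e-04  2.97730495e+00]
(0.437, 0.2215, 0.012, 170.7) shift [-0.7, 0.9, 87.0] turn [-0.0003, -0.0004, -0.002] rows> 1.7
```

>>> arm_command([
  [[-0.001,0.002,0.04,0,0,0,-1],[-0.001,0.002,0.08,0,0,0,-1],[-0.001,0.002,0.114,0,0,0,-1],[-0.001,0.002,0.14,0,0,0,-1],[-0.001,0.002,0.16,0,0,0,-1],[-0.001,0.002,0.174,0,0,0,-1],[-0.001,0.002,0.174,0,0,0,-1],[-0.001,0.002,0.174,0,0,0,-1]],
])

```text
time_s: 18.45
ee_pos: [0.4369, 0.2226, 0.0126]
eef_rot: [3.141, 0.0, 2.979]
force: [-0.3, 0.2, 0.2]
grip_width: 0.0938
grip_force: 0.0
```

>>> arm_command([
  [[0,0,0,0,0,0,0.2],[0,0,0,0,0,0,0.5],[0,0,0,0,0,0,1],[0,0,0,0,0,0,1],[0,0,0,0,0,0,1],[0,0,0,0,0,0,1],[0,0,0,0,0,0,1],[0,0,0,0,0,0,1],[0,0,0,0,0,0,1],[0,0,0,0,0,0,1]],
], squeeze=14)

```text
time_s: 19.45
ee_pos: [0.4366, 0.2226, 0.0122]
eef_rot: [-3.142, -0.0, 2.979]
force: [0.2, 0.1, -0.1]
grip_width: 0.0399
grip_force: 14.0
```

```bash
python3 -c "
from h import *
o=ctrl.get_obs();print(o['ee_pos'],o['eef_rot']);go((.6235,.271,.09,189.2),(.6235,.271,.022,189.2))"
```

```text
[0.43659702 0.22257404 0.01224499] [-3.14155761e+00 -4.97266987e-05  2.97877932e+00]
(0.6235, 0.271, 0.09, 189.2) shift [-176.6, 78.1, -77.8] turn [-0.0, -0.0001, -0.3234] rows> 4.2
(0.6235, 0.271, 0.022, 189.2) shift [-176.6, 78.1, -9.8] turn [-0.0, -0.0001, -0.3234] rows> 3.9
```

In the tool's units: -176.5 mm / 500 = -0.353, -172 mm / 500 = -0.344, -0.324 rad / 1.5708 = -0.2063.

>>> arm_command([
  [[0,0,-0.02,0,0,0,1],[0,0,-0.06,0,0,0,1],[0,0,-0.11,0,0,0,1],[0,0,-0.156,0,0,0,1],[-0.024,0.01,-0.156,0,0,-0.0191,1],[-0.07,0.03,-0.156,0,0,-0.0509,1],[-0.13,0.058,-0.156,0,0,-0.0828,1],[-0.194,0.086,-0.156,0,0,-0.121,1],[-0.258,0.114,-0.156,0,0,-0.1592,1],[-0.31,0.138,-0.156,0,0,-0.191,1],[-0.344,0.152,-0.156,0,0,-0.2063,1],[-0.353,0.156,-0.156,0,0,-0.2063,1]],
])

```text
time_s: 20.65
ee_pos: [0.6244, 0.271, 0.0903]
eef_rot: [3.142, 0.0, -2.98]
force: [-0.5, -0.5, -1.0]
grip_width: 0.0397
grip_force: 14.0
```

>>> arm_command([
  [[0,0,0,0,0,0,1],[0,0,0.03,0,0,0,1],[0,0,0.07,0,0,0,1],[0,0,0.1,0,0,0,1],[0,0,0.116,0,0,0,1],[0,0,0.128,0,0,0,1],[0,0,0.136,0,0,0,1],[0,0,0.136,0,0,0,1],[0,0,0.136,0,0,0,1]],
])

```text
time_s: 21.55
ee_pos: [0.6237, 0.271, 0.0228]
eef_rot: [3.141, 0.001, -2.98]
force: [0.3, 0.0, -0.8]
grip_width: 0.0398
grip_force: 14.0
```

```bash
python3 -c "
from h import *
o=ctrl.get_obs();print(o['time_s'],o['ee_pos'],o['force']);go((.6235,.271,.0152,189.2));shot('side','s3');shot('scene','c3')
a=cv2.imread('pics/s3.png')[85:205,200:360]
b=cv2.imread('pics/c3.png')[170:290,330:490]
cv2.imwrite('pics/v3.png',cv2.resize(np.hstack([a,b]),None,fx=2.4,fy=2.4,interpolation=3))"
```

```text
21.55 [0.62366122 0.27102223 0.02276922] [ 0.32425422  0.01366811 -0.76011201]
(0.6235, 0.271, 0.0152, 189.2) shift [0.2, 0.0, 7.6] turn [0.0001, 0.0007, 0.0006] rows> 0.2
```

View pics/v3.png

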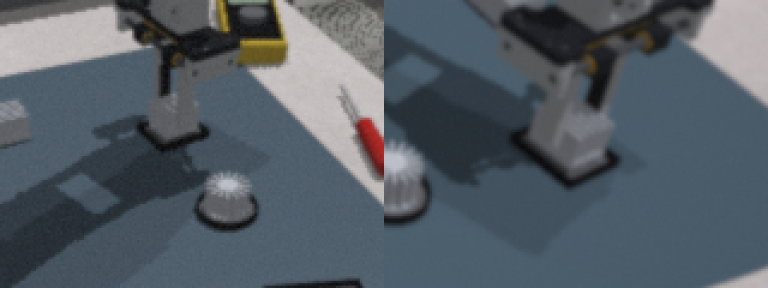

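The short sink is inside its nest, at left panel (173,125) and right panel (583,150). The round sink sits well in its own at (227,205). Now I'll lower the short one.

In the tool's units: 7.7 mm / 500 = 0.0154, 7.2 mm / 500 = 0.0144.

>>> arm_command([
  [[0,0,0.004,0,0,0,1],[0,0,0.008,0,0,0,1],[0,0,0.011,0,0,0,1],[0,0,0.013,0,0,0,1],[0,0,0.0144,0,0,0,1],[0,0,0.0154,0,0,0,1],[0,0,0.0154,0,0,0,1],[0,0,0.0154,0,0,0,1]],
])

```text
time_s: 22.45
ee_pos: [0.6235, 0.271, 0.0153]
eef_rot: [3.142, 0.0, -2.98]
force: [-3.2, -1.5, 5.9]
grip_width: 0.0398
grip_force: 14.0
```

In the tool's units: -85 mm / 500 = -0.17, -75 mm / 500 = -0.15.

>>> arm_command([
  [[0,0,0,0,0,0,0],[0,0,0,0,0,0,-0.5],[0,0,0,0,0,0,-1],[0,0,0,0,0,0,-1],[0,0,0,0,0,0,-1],[0,0,0,0,0,0,-1],[0,0,-0.03,0,0,0,-1],[0,0,-0.08,0,0,0,-1],[0,0,-0.15,0,0,0,-1],[0,0,-0.17,0,0,0,-1],[0,0,-0.17,0,0,0,-1],[0,0,-0.17,0,0,0,-1]],
])

```text
time_s: 23.65
ee_pos: [0.623, 0.2708, 0.0988]
eef_rot: [-3.141, -0.001, -2.98]
force: [-0.4, -0.1, 0.0]
grip_width: 0.094
grip_force: 0.0
```

```bash
python3 -c "
from h import *
o=ctrl.get_obs();print(o['ee_pos'],o['force'],o['grip_width']);go((.4095,.350,.1,181.5),(.4095,.350,.012,181.5))"
```

```text
[0.62303591 0.27080046 0.09878074] [-0.38085503 -0.07503059  0.0025421 ] 0.09403134218148125
(0.4095, 0.35, 0.1, 181.5) shift [198.1, 112.5, -1.0] turn [-0.0003, -0.001, 0.135] rows> 4.6
(0.4095, 0.35, 0.012, 181.5) shift [198.0, 112.5, 87.0] turn [-0.0003, -0.001, 0.135] rows> 4.9
```

In the tool's units: 198 mm / 500 = 0.396, 112.5 mm / 500 = 0.225, 0.135 rad / 1.5708 = 0.0859.

>>> arm_command([
  [[0.396,0.225,0,0,0,0.0859,-1],[0.396,0.225,0,0,0,0.0859,-1],[0.396,0.225,0,0,0,0.0859,-1],[0.396,0.225,0,0,0,0.0859,-1],[0.396,0.225,0,0,0,0.0859,-1],[0.396,0.225,0,0,0,0.0859,-1],[0.396,0.225,0.04,0,0,0.0859,-1],[0.396,0.225,0.08,0,0,0.0859,-1],[0.396,0.225,0.114,0,0,0.0859,-1],[0.396,0.225,0.14,0,0,0.0859,-1],[0.396,0.225,0.162,0,0,0.0859,-1],[0.396,0.225,0.175,0,0,0.0859,-1]],
])

```text
time_s: 24.85
ee_pos: [0.4098, 0.3498, 0.0108]
eef_rot: [-3.141, -0.001, -3.116]
force: [0.3, -1.0, 0.6]
grip_width: 0.0939
grip_force: 0.0
```

>>> arm_command([
  [[0,0,0,0,0,0,-1],[0,0,0,0,0,0,0.2],[0,0,0,0,0,0,0.5],[0,0,0,0,0,0,1],[0,0,0,0,0,0,1],[0,0,0,0,0,0,1],[0,0,0,0,0,0,1],[0,0,0,0,0,0,1],[0,0,0,0,0,0,1],[0,0,0,0,0,0,1],[0,0,0,0,0,0,1]],
], squeeze=17)

```text
time_s: 25.95
ee_pos: [0.4099, 0.3502, 0.0121]
eef_rot: [3.142, 0.0, -3.115]
force: [0.2, -0.2, 0.5]
grip_width: 0.0403
grip_force: 17.0
```

```bash
python3 -c "
from h import *
o=ctrl.get_obs();print(o['ee_pos'],o['eef_rot']);go((.6295,-.0858,.09,164.4))"
```

```text
[0.40991661 0.35022094 0.01208052] [ 3.14157106e+00  7.07675211e-06 -3.11540388e+00]
(0.6295, -0.0858, 0.09, 164.4) shift [-208.1, -441.6, -77.9] turn [0.0, 0.0, 0.2985] rows> 9.9
```

In the tool's units: -261 mm / 500 = -0.522, -225 mm / 500 = -0.45, 0.09 rad / 1.5708 = 0.0573.

>>> arm_command([
  [[0,0,-0.02,0,0,0,1],[0,0,-0.06,0,0,0,1],[0,0,-0.11,0,0,0,1],[0,0,-0.156,0,0,0,1],[-0.016,-0.036,-0.156,0,0,0.0064,1],[-0.044,-0.094,-0.156,0,0,0.0191,1],[-0.076,-0.162,-0.156,0,0,0.0382,1],[-0.11,-0.234,-0.156,0,0,0.0573,1],[-0.144,-0.306,-0.156,0,0,0.0764,1],[-0.178,-0.378,-0.156,0,0,0.0955,1],[-0.212,-0.45,-0.156,0,0,0.1082,1],[-0.246,-0.522,-0.156,0,0,0.1273,1]],
])

```text
time_s: 27.15
ee_pos: [0.5402, 0.0909, 0.0907]
eef_rot: [3.141, 0.0, 2.967]
force: [0.5, 0.5, -1.4]
grip_width: 0.0397
grip_force: 17.0
```

```bash
python3 -c "
from h import *
o=ctrl.get_obs();print(o['ee_pos'],o['force']);go((.6295,-.0858,.09,164.4))"
```

```text
[0.54024208 0.09093996 0.09074486] [ 0.53799996  0.50887237 -1.43762776]
(0.6295, -0.0858, 0.09, 164.4) shift [-118.6, -158.5, 0.8] turn [0.0002, 0.0004, 0.0975] rows> 4.0
```

In the tool's units: -158.5 mm / 500 = -0.317, -147 mm / 500 = -0.294, 0.0975 rad / 1.5708 = 0.0621.

>>> arm_command([
  [[-0.04,-0.054,0,0,0,0.0127,1],[-0.09,-0.12,0,0,0,0.0255,1],[-0.14,-0.188,0,0,0,0.0382,1],[-0.186,-0.25,0,0,0,0.0509,1],[-0.22,-0.294,0,0,0,0.0621,1],[-0.237,-0.317,0,0,0,0.0621,1],[-0.237,-0.317,0,0,0,0.0621,1],[-0.237,-0.317,0.03,0,0,0.0621,1],[-0.237,-0.317,0.07,0,0,0.0621,1],[-0.237,-0.317,0.104,0,0,0.0621,1],[-0.237,-0.317,0.126,0,0,0.0621,1],[-0.237,-0.317,0.136,0,0,0.0621,1]],
])

```text
time_s: 28.35
ee_pos: [0.6282, -0.0829, 0.0206]
eef_rot: [-3.142, -0.002, 2.872]
force: [-0.7, 0.7, -1.7]
grip_width: 0.04
grip_force: 17.0
```

```bash
python3 -c "
from h import *
shot('side','s4');shot('scene','c4');o=ctrl.get_obs();print(o['time_s'],o['ee_pos'],o['force']);go((.6295,-.0858,.0151,164.4))
a=cv2.imread('pics/s4.png')[140:260,250:410]
b=cv2.imread('pics/c4.png')[210:330,170:330]
cv2.imwrite('pics/v4.png',cv2.resize(np.hstack([a,b]),None,fx=2.4,fy=2.4,interpolation=3))"
```

```text
28.45 [ 0.62869167 -0.08342492  0.02149593] [ 0.09335378  0.38786069 -0.41510307]
(0.6295, -0.0858, 0.0151, 164.4) shift [-1.4, -2.1, 6.4] turn [-0.0, -0.0009, 0.0017] rows> 0.1
```

View pics/v4.png

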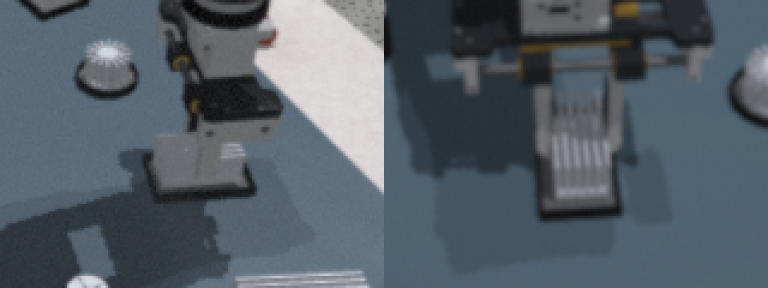

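The medium sink is centred inside the medium nest, at left panel (200,165) and right panel (580,165). I'll trim 1 mm and lower.

In the tool's units: 6.7 mm / 500 = 0.0134, 6.2 mm / 500 = 0.0124.

>>> arm_command([
  [[-0.002,-0.002,0,0,0,0,1],[-0.002,-0.002,0.004,0,0,0,1],[-0.002,-0.002,0.008,0,0,0,1],[-0.002,-0.002,0.0106,0,0,0,1],[-0.002,-0.002,0.0124,0,0,0,1],[-0.002,-0.002,0.0134,0,0,0,1],[-0.002,-0.002,0.0134,0,0,0,1],[-0.002,-0.002,0.0134,0,0,0,1]],
])

```text
time_s: 29.25
ee_pos: [0.6297, -0.0853, 0.0154]
eef_rot: [3.142, 0.0, 2.87]
force: [-0.6, -0.3, -1.9]
grip_width: 0.0401
grip_force: 17.0
```

In the tool's units: 0.6 mm / 500 = 0.0012, 0.4 mm / 500 = 0.0008.

>>> arm_command([
  [[0,0,0.0008,0,0,0,1],[0,0,0.0012,0,0,0,1],[0,0,0.0012,0,0,0,1],[0,0,0.0012,0,0,0,1]],
])

```text
time_s: 29.65
ee_pos: [0.6298, -0.0853, 0.0151]
eef_rot: [3.142, 0.0, 2.87]
force: [-2.1, 0.1, 4.9]
grip_width: 0.0398
grip_force: 17.0
```

Contact, so I'll release, rise and back off to a viewing height.

>>> arm_command([
  [[0,0,0,0,0,0,0],[0,0,0,0,0,0,-0.5],[0,0,0,0,0,0,-1],[0,0,0,0,0,0,-1],[0,0,0,0,0,0,-1],[0,0,0,0,0,0,-1],[0,0,-0.03,0,0,0,-1],[0,0,-0.08,0,0,0,-1],[0,0,-0.16,0,0,0,-1],[0,0,-0.24,0,0,0,-1],[0,0,-0.34,0,0,0,-1],[0,0,-0.44,0,0,0,-1]],
])

```text
time_s: 30.85
ee_pos: [0.6292, -0.0852, 0.238]
eef_rot: [3.142, 0.001, 2.87]
force: [0.8, -0.2, 0.5]
grip_width: 0.094
grip_force: 0.0
```

>>> arm_command([
  [[0.3,0,-0.12,0,0,0,-1],[0.3,0,-0.12,0,0,0,-1],[0.3,0,-0.12,0,0,0,-1],[0.3,0,-0.12,0,0,0,-1],[0.3,0,-0.12,0,0,0,-1],[0.3,0,-0.12,0,0,0,-1],[0.3,0,-0.12,0,0,0,-1]],
])

```text
time_s: 31.55
ee_pos: [0.4859, -0.0454, 0.2939]
eef_rot: [-3.141, -0.002, 2.87]
force: [0.6, -0.3, 0.3]
grip_width: 0.0942
grip_force: 0.0
```

```bash
python3 -c "
from h import *
shot('scene','c5');shot('side','s5')
a=cv2.imread('pics/s5.png')[90:350,180:430]
b=cv2.imread('pics/c5.png')[140:340,70:450]
cv2.imwrite('pics/v5.png',np.vstack([cv2.resize(b,(560,295),interpolation=3),cv2.resize(cv2.imread('pics/s5.png')[100:300,180:430],(560,300),interpolation=3)]))
o=ctrl.get_obs();print(o['time_s'],o['ee_pos'],o['force'])
for f in('c5','s5'):
    p,P=world(f);z=P[...,2];b0=0.0007 if f=='s5' else -.0012
    for k,x,y,r in(('round',.6155,.0975,.023),('long',.617,-.2745,.05),('short',.6235,.271,.02),('med',.6297,-.0855,.035),('case',.4255,-.345,.03),('cap',.4465,-.211,.018)):
        m=(np.hypot(P[...,0]-x,P[...,1]-y)<.07)&(z>.02)&(z<.07); q=P[m]
        if len(q): 
            top=np.percentile(q[:,2],95); t=q[q[:,2]>top-.008]; R=cv2.minAreaRect((t[:,:2]*1000).astype(np.float32)); print(f,k,'top',top.round(4),np.round(R[0],1),np.round(R[1],1),round(R[2],1))
"
```

```text
31.65 [ 0.48573089 -0.04535374  0.29374961] [ 0.37885547 -0.17766433 -0.20584559]
c5 round top 0.0393 [619.1  97.7] [48.9 50.6] 49.5
c5 long top 0.0386 [ 621.3 -273. ] [ 40.9 112.3] 71.1
c5 short top 0.039 [627.9 271.1] [50.3 43.2] 9.2
c5 med top 0.0391 [633.3 -84.9] [40.3 82.1] 74.5
c5 case top 0.0338 [ 427.4 -344. ] [87.3 44.1] 4.6
c5 cap top 0.0502 [ 448.8 -210.1] [39.1 38.7] 61.2
s5 round top 0.0411 [615.4  94.8] [47.2 49.5] 77.1
s5 long top 0.0408 [ 618.1 -274.6] [ 42.7 110. ] 70.9
s5 short top 0.0406 [623.4 269.6] [50.9 43.9] 9.2
s5 med top 0.0406 [629.2 -85.6] [44.9 80.7] 74.3
s5 case top 0.0363 [ 423.1 -345.8] [84.6 44.5] 4.5
s5 cap top 0.0525 [ 444.6 -210.9] [39.7 38. ] 64.6
```

View pics/v5.png

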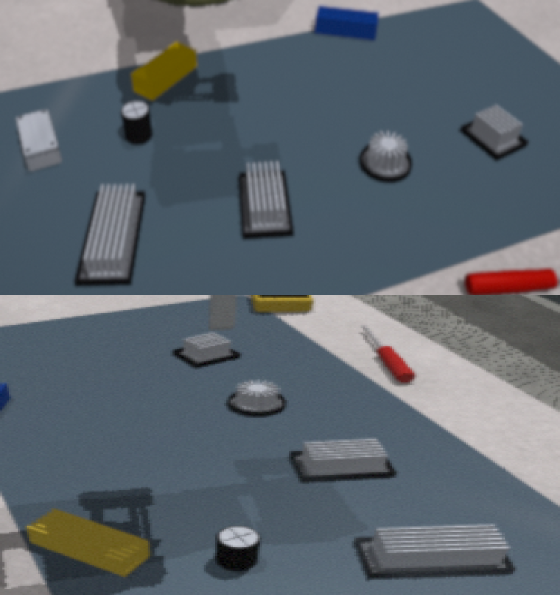

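All four sinks lie flat in their nests: long (112,232), medium (265,198), round (387,155) and short (497,130). Each top sits 2.5–3 mm higher than it did on the bench, as it should on the nest floors. The case, capacitor and look-alikes haven't moved.

```bash
python3 -c "
from station import ctrl
print(ctrl.hand_in())"
```

```text
the job is handed in; nothing more can be done
None
```

All four heatsinks lie fins up and flat in their own nests, the case, capacitor and look-alikes are where they stood, and the job was handed in at about 32 s of the 128 s allowed.

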